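Lamp base temperature check at the test setting

TASK

Bring the lamp up to its test setting by turning the transformer's knob clockwise until its pointer stands at the brass index tab on the dial, then take the contact thermometer from its rest, press its sprung tip gently and squarely onto the flat end of the lamp base in the lamp box until the tip is about half in, and hold it steady there for two seconds to get the reading. Lay the thermometer back in its rest as it was and leave the dial and everything else on the bench where they stand.

Things in the scene. Friction and masses are not known exactly. Their poses are not given: they have to be found in the camera images.
- variac: variable transformer, grey steel case 150 x 150 x 100 mm with a round aluminium dial plate (diameter 132 mm, top 102 mm above the origin) and a black knob on top; fixed to the bench. Origin: centre of its underside, on the rubber mat; z up, yaw varies. The scale has eleven black ticks over 300 degrees.
- knob (a joint): turn of the knob in rad, grows clockwise seen from above, range 0 to 5.24; stays where it is left (friction about 0.05 N m)
- knob_axis (a point): on the knob's vertical axis at the knob's underside, 103 mm above the variac's underside. The knob: round skirt, diameter 54 mm, 8 mm high, and on it an upright black grip bar 50 mm long, 14 mm wide, its top 37 mm above this point (29 mm proud of the skirt); grip the bar across its width. This point's x axis runs along the bar towards the pointer.
- pointer (a point): tip point of the knob's white pointer, on the line of the grip bar, 40 mm from the knob's axis and 3 mm above the knob's underside (the white nib itself ends at 40 mm); goes round with the knob
- index_tip (a point): inner end of the brass index tab (18 x 5 x 4 mm, pointing inwards from a flat steel ring round the dial), 40 mm from the knob's axis, 4 mm above the dial plate; fixed during the job. At the test setting the pointer's tip comes right to this point, 0.6 to 1.5 rad clockwise of where it starts.
- lamp_box: lamp test box, grey steel, 200 mm deep (x), 180 wide, 180 high; fixed. Origin: centre of its underside; at yaw 0 its front, with the sloping face, looks to -x. The face rises from 50 mm height at x = -100 mm to 180 mm height at x = +9 mm (50 degrees to the bench).
- lamp_holder: lamp holder in the sloping face: flat steel ring, 72 mm outside diameter, 6 mm thick, round a white ceramic neck 52 mm wide, 12 mm high. Origin: on the sloping face, on the lamp's axis (45.5 mm in front of and 115 mm above the lamp box's origin). Its z axis is the lamp's axis, pointing out of the box, 40 degrees above level. The lamp's metal base stands out of the neck on this axis.
- lamp_line (a point): point on the lamp's axis 28 mm out from the lamp holder's origin. The lamp base is an aluminium cylinder, 30 mm diameter, with a flat end square to the axis. It is pushed in or out for focus and clamped stiffly, so its flat end lies anywhere from 8 mm behind to 8 mm in front of this point along the axis: not measured, feel for it. It carries a quartz bulb: over 12 N is too much.
- thermometer: contact thermometer, loose, about 0.14 kg: straight grey handle 110 (x) by 22 (y) by 24 mm (z), then a steel stem of 8 mm diameter, then a sprung copper tip disc of 10 mm diameter. Origin: centre of the handle, on the tool's axis, near the centre of mass; x axis along the tool towards the tip, z to the display side (up in the rest). The tip's front is 140 mm ahead of the origin.
- nose (a point): where the front of the thermometer's tip is while its spring is relaxed: 140 mm ahead of the thermometer's origin on its axis (moves with the handle, not with the spring). The stem ends 14 mm behind it. Pressed from the front the tip slides in up to 8 mm: 0.4 N to start, 3.2 N half in, 6 N fully in, rigid after that.
- rest: thermometer rest, fixed: rear saddle (16 mm long, at x = -44 mm) under the handle with a slot 30 mm wide, front saddle (12 mm long, at x = 85 mm) under the stem with a slot 18 mm wide; cheeks 11 to 13 mm high. Origin: underside, below the handle's centre; x to the tip end. The lying thermometer's origin is 57 mm above it, axes alike. Between the saddles only a low foot.
- fuse_a: ceramic cartridge fuse standing on end, 23 mm diameter, 58 mm high. A bystander, origin at the middle of its underside.
- fuse_b: ceramic cartridge fuse standing on end, 23 mm diameter, 58 mm high. A bystander, origin at the middle of its underside.
- fuse_c: ceramic cartridge fuse lying on its side, 23 mm diameter, 58 mm long (along x). A bystander, origin at the middle of its underside.
- spare_bulb: spare frosted quartz bulb standing on its metal base, 44 mm diameter, 108 mm high. A bystander, origin at the middle of its underside.
- fuse_puller: black bakelite fuse puller lying flat, 165 mm long (x), 64 mm wide, 16 mm high. A bystander, origin at the middle of its underside.
- retaining_ring: steel lamp retaining ring lying flat, 72 mm outside, 52 mm inside diameter, 6 mm high. A bystander, origin at the middle of its underside.
- screwdriver: screwdriver lying on the bench, 170 mm long. A bystander, origin at the screwdriver's middle, lying along x.
Mind the look-alikes: they are no part of the job. Leave any blue look-alike of the rest alone.

How it is judged:
On the way, in this order (a step that is already met when the one before it is completed fails the run):
1. the knob's pointer stands at the brass index tab (horizontal distance between pointer and index_tip below 0.005 m), for 0.3 s.
2. the thermometer's sprung tip is pressed squarely and steadily on the flat end of the lamp base, about half in, for two seconds, with the dial at the tab (contact force between thermometer and lamp_box between 1.2 and 5.2 N and angle between the x axis of thermometer and the z axis of lamp_holder, either way round below 0.21 rad and x of nose in the frame of lamp_holder between -0.0085 and 0.0085 m and y of nose in the frame of lamp_holder between -0.0085 and 0.0085 m and z of nose in the frame of lamp_holder above 0.009 m and linear speed of thermometer below 0.015 m/s and horizontal distance between pointer and index_tip below 0.005 m), for 1.7 s.
At the end, for the whole second after the job is handed in: The pointer's tip is within 5 mm of the index tab's tip; the thermometer lies at rest in both saddles of its rest, tip end to the front, within 12 mm lengthwise and 8 mm sideways of where it lay, upright within 7 degrees, let go (horizontal distance between pointer and index_tip below 0.005 m and x of thermometer in the frame of rest between -0.012 and 0.012 m and y of thermometer in the frame of rest between -0.008 and 0.008 m and z of thermometer in the frame of rest between 0.052 and 0.062 m and y of nose in the frame of rest between -0.012 and 0.012 m and x of nose in the frame of rest above 0.12 m and angle between thermometer's own z axis and vertical below 0.12 rad and linear speed of thermometer below 0.01 m/s and angular speed of thermometer below 0.1 rad/s and contact force between thermometer and rest above 0.3 N); the robot touches nothing.
It fails at once if the lamp is pushed with more than 12 N by the thermometer (contact force between thermometer and lamp_box above 12 N).
It fails at once if the thermometer is dropped (linear speed of thermometer above 0.7 m/s and contact force between the fingers and thermometer below 0.1 N).
It fails at once if the thermometer falls onto the bench (height (world z) of thermometer below 0.04 m).
It fails at once if a bystander is moved by more than 25 mm (distance of any of fuse_a, fuse_b, fuse_c, spare_bulb, fuse_puller, retaining_ring, screwdriver from where it was at the start of the episode above 0.025 m).
It also fails if it takes over 72 s, if anything falls off the work surface, if the arm or the gripper's body presses on something with over 40 N, if the wrist force passes 120 N, or if a joint passes its speed limit or range.

ROBOT

A 6-joint arm with a two-finger parallel gripper is mounted at the origin on the work surface. World frame = base frame: x ahead of the robot, y to its left, z up, the work surface at z = 0. Lengths are in m, angles in rad, forces in N, time in s.
With the tool pointing down it reaches from about 0.35 to 0.775 m from the base axis. Payload 5.5 kg.
Tool frame: the origin (TCP) lies at the very end of the fingers, on their centre line; the grasp point (between the pads) lies 19 mm behind it; z points along the fingers, y is the line along which they close (so a half turn about z gives the same grasp; the last joint's range is limited). The gripper opens to 85 mm and grips with 20 to 120 N. Pads are 22 mm wide; open, the fingers measure 114 mm over their backs; the gripper's body (76 mm by 85 mm) begins 54 mm behind the grasp point. The pads swing forward as they close: fully open they stand 13 mm farther back than shut.
Start: joints at [-1.408, 0.313, 0.046, 1.304, 0, 1.431], TCP at [0.171, -0.549, 0.231] pointing down, gripper open.
Joint ranges: [-2.76, 2.76], [-0.86, 1.69], [-1.03, 1.26], [-2.2, 2.34], [-1.47, 1.5], [-3.14, 3.14]. Speed limits (rad/s): [2.57, 2.57, 3.14, 3.14, 3.14, 3.14].

INTERFACE

Orientations are given as a unit quaternion [w, x, y, z].
In Python, from workcell import env, read_camera, get_calibration gives the robot as it stands.
- The arm moves only by the tool jog_arm, never from a script. Its argument "motion" is one flat list of numbers, 7 for each row, row after row: the shift along the tool's x, y, z as a fraction of full scale, then the turn, a rotation vector about the tool's x, y, z as a fraction of full scale, then the opening, from 0 (shut) to 1 (fully open). In form: [x, y, z, wx, wy, wz, grip, x, y, z, wx, wy, wz, grip, ...]. A call has 1 to 12 rows; each row is the pose to reach, as a shift and turn from the pose commanded when the call began, along the tool's axes at that moment; what a row does not reach only later rows make up. Full scale, the value 1, is 0.2 m for a shift and 90 degrees for a turn. A row lasts 1/8 s, in which the tool goes at most 62.5 mm and 10.7 degrees, less where a joint would pass 70% of its speed; a pose out of reach is approached as far as the arm can. A call with a number of a shift or a turn outside -1 to 1 is refused whole. A call with a gripper value outside its range is refused whole. The fingers move at their own pace and stop on an object; "newtons" is the grip in N (left out, the last holds). Time passes only in rows, so rows that repeat a pose let the fingers close. It gives the time, the measured TCP pose, the force, the opening and the grip force at its end, in the units of the state.
- env.get_state(): the state, without advancing time (a new reading comes with each control period).
- read_camera(name): name is "side" or "top"; returns the picture (480x640x3 uint8, red, green, blue); there is no depth.
- get_calibration(name): a dict with "fx", "fy", "cx", "cy" (pixels), "world_from_camera" (4x4, takes a point from camera to world coordinates). Camera axes: x right, y down, z forward; pixel columns grow to the right and rows downward; lengths in m; the calibration is good to about 2 mm. A picture is of the moment at which its call begins. get_calibration takes no time and is no camera call.
- env.hand_in(): hands the job in; it is judged then, once.
The state is a dict: "clock": time; "joint_pos": joint angles; "qvel": joint speeds; "tau": joint torques, N m; "tcp_pos": TCP position; "orientation": TCP orientation; "wrist_force": force on the tool from outside, world axes, zero at the start; "ft_torque": the same for the moment, N m; "finger_gap": finger opening in m; "grip_force": force on a finger pad.
Only numpy, scipy, OpenCV 4.12 (cv2) and the standard library are available. Lean on these libraries where they do the work, as an engineer would, in place of code of your own. Each camera call takes 0.05 s, during which the arm holds its last target. There are 200 camera calls.

## Working session

There is one attempt and no reset: what is moved stays moved. The work goes in short steps, Python scripts to look and compute and a tool call to move; the robot and the scene stay as the last step left them, time stands still between calls to the robot, and variables do not carry over. Pictures are saved under pics/ and viewed, at most 10 in all, crops included, and the job is handed in when it is done.

Besides the shell and the picture viewer there is one more tool, called after "Emit:" as a command line: name --argument value ..., lists and objects as JSON in quotes. jog_arm: Moves the arm, as the interface text tells. Shift numbers are shares of 0.2 m and turn numbers shares of 90 degrees, none past 1 either way. Its arguments: {"type":"object","properties":{"motion":{"type":"array","items":{"type":"number"}},"newtons":{"type":"number"}},"required":["motion"]}

```bash
mkdir -p pics; ls; python3 - <<'E'
from workcell import env, read_camera, get_calibration
import cv2,numpy as np
for n in("top","side"):
    im=read_camera(n);cv2.imwrite(f"pics/{n}0.png",im[:,:,::-1]);c=get_calibration(n)
    print(n,c["fx"],c["fy"],c["cx"],c["cy"],np.round(c["world_from_camera"],4).tolist())
print(env.get_state())
E
```

```text
pics
top 586.084649115292 586.084649115292 321.70974023895656 249.8859388975313 [[-0.0191, -0.9895, 0.1431, 0.4045], [-0.9998, 0.0201, 0.0057, 0.019], [-0.0085, -0.1429, -0.9897, 1.5069], [0.0, 0.0, 0.0, 1.0]]
side 565.3350118031743 565.3350118031743 322.718064907972 241.4859502801063 [[0.937, -0.2315, 0.2615, 0.302], [-0.3485, -0.5713, 0.7431, -0.7951], [-0.0226, -0.7874, -0.616, 0.7782], [0.0, 0.0, 0.0, 1.0]]
{'clock': 0.1, 'joint_pos': array([-1.40765648e+00,  3.13949580e-01,  4.50751453e-02,  1.30362513e+00,
        2.24842372e-05,  1.43118385e+00]), 'qvel': array([-0.00011544, -0.00311248,  0.00329112,  0.0001268 ,  0.00036708,
        0.00044459]), 'tau': array([ 3.23382905e-03, -4.81725132e+01,  2.99244583e+01,  1.26223237e-02,
       -1.28103679e-04, -1.80931771e-06]), 'tcp_pos': array([ 0.17134815, -0.54837969,  0.23047712]), 'orientation': array([-8.51690672e-04,  9.88564134e-01,  1.50798635e-01,  1.22341236e-06]), 'wrist_force': array([-0.13652291, -0.00297403, -0.05114547]), 'ft_torque': array([ 0.0127262 ,  0.01156083, -0.0050234 ]), 'grip_force': 0.0, 'finger_gap': 0.08549531675431567}
```

View pics/top0.png

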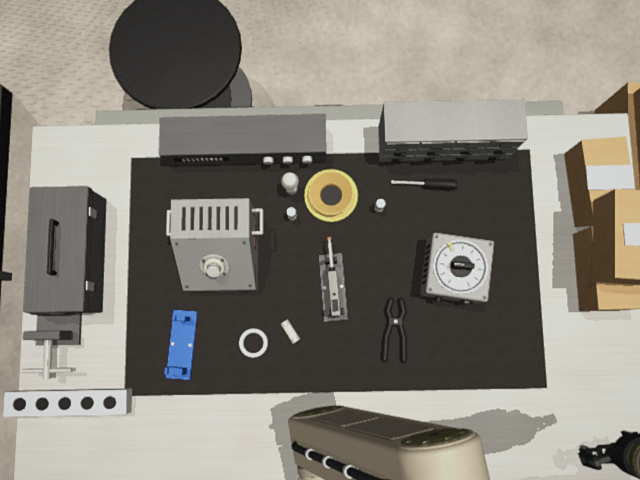

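View pics/side0.png

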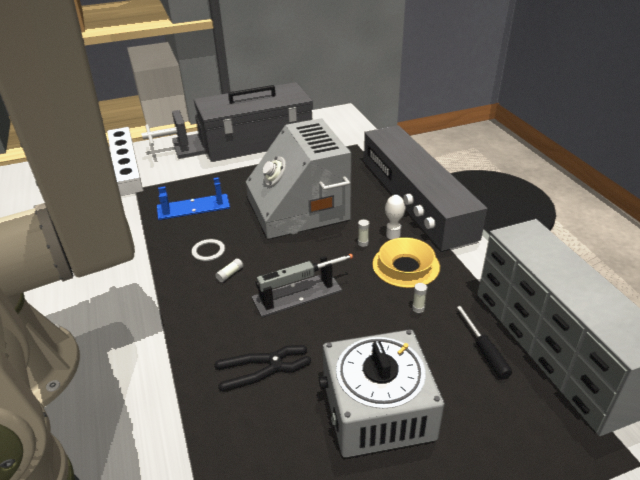

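The top view has the variac at about (460,268), the thermometer at (333,285) with its tip up (+x), and the lamp box at (215,245). The side view shows the same items. I'll enlarge the details next.

```bash
cat > h.py <<'E'
from workcell import env, read_camera, get_calibration
import cv2,numpy as np
from scipy.spatial.transform import Rotation as R
C={n:get_calibration(n) for n in("top","side")}
def ray(n,p):
    c=C[n];T=np.array(c["world_from_camera"]);d=T[:3,:3]@[(p[0]-c["cx"])/c["fx"],(p[1]-c["cy"])/c["fy"],1]
    return T[:3,3],d/np.linalg.norm(d)
def onz(n,p,z):
    o,d=ray(n,p);return o+d*(z-o[2])/d[2]
def tri(pt,ps):
    (a,u),(b,v)=ray("top",pt),ray("side",ps)
    s=np.linalg.lstsq(np.c_[u,-v],b-a,rcond=None)[0];p,q=a+s[0]*u,b+s[1]*v
    return (p+q)/2,np.linalg.norm(p-q)
def proj(n,X):
    c=C[n];T=np.linalg.inv(c["world_from_camera"]);x=T[:3,:3]@X+T[:3,3]
    return np.array([c["fx"]*x[0]/x[2]+c["cx"],c["fy"]*x[1]/x[2]+c["cy"]])
E
python3 - <<'E'
import cv2,numpy as np
t=cv2.imread("pics/top0.png");s=cv2.imread("pics/side0.png")
def cr(i,x,y,w,h,W,H):return cv2.resize(i[y:y+h,x:x+w],(W,H),interpolation=cv2.INTER_CUBIC)
# each tile 400x300
a=np.hstack([cr(t,420,230,80,60,400,300),cr(s,325,325,120,90,400,300)])
b=np.hstack([cr(t,165,190,160//1,120,400,300),cr(s,235,115,120,90,400,300)])
cv2.imwrite("pics/c1.png",np.vstack([a,b]))
a=np.hstack([cv2.rotate(cr(t,303,230,60,100,300,500),0),])
b=cr(s,245,240,120,75,800,500)
cv2.imwrite("pics/c2.png",np.vstack([a,cr(s,245,245,125,75,500,300)]))
E
```

```text
(no output)
```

View pics/c1.png

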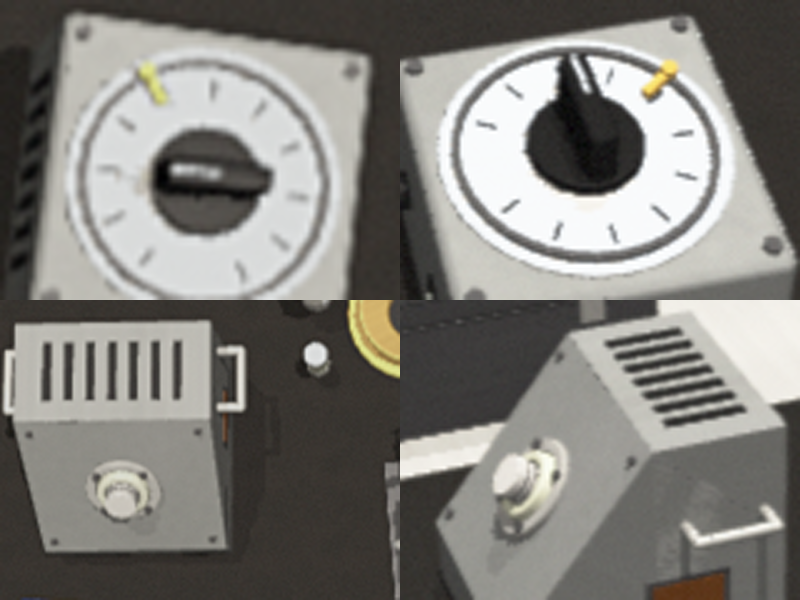

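View pics/c2.png

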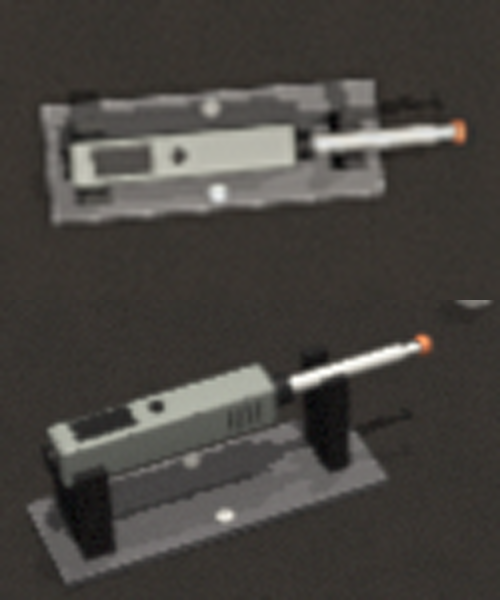

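The pointer faces +y (left in the top view), and the tab is at about (452,250), clockwise of it. The thermometer lies along about +x with its tip at top px (329,238) and side px (351,256). The lamp end is at top px (214,270) and side px (267,168).

```bash
python3 - <<'E'
from h import *
I={n:cv2.imread(f"pics/{n}0.png") for n in("top","side")}
np.set_printoptions(precision=4,suppress=True)
def blob(n,lo,hi,box):
    h=cv2.cvtColor(I[n],cv2.COLOR_BGR2HSV);m=cv2.inRange(h,lo,hi);z=np.zeros_like(m);x,y,w,k=box;z[y:y+k,x:x+w]=m[y:y+k,x:x+w]
    _,L,S,c=cv2.connectedComponentsWithStats(z);i=1+S[1:,4].argmax();return L==i,c[i]
ct=blob("top",(3,110,90),(18,255,255),(320,228,20,20));cs=blob("side",(3,110,90),(18,255,255),(340,245,20,20))
print("tip",ct[0].sum(),ct[1],cs[1],tri(ct[1],cs[1]))
# tab
D={}
for n,b in(("top",(430,232,40,30)),("side",(390,335,30,30))):
    m,c=blob(n,(15,60,90),(35,255,255),b);print("tab",n,m.sum(),c);D[n]=c
print("tab centroid",tri(D["top"],D["side"]), onz("top",D["top"],.106))
print("tab tip",tri((452.6,250.6),(399.4,353.5)),onz("top",(452.6,250.6),.106))
# dial
E={}
for n,b in(("top",(430,235,62,60)),("side",(330,330,100,80))):
    x,y,w,k=b;g=cv2.cvtColor(I[n],cv2.COLOR_BGR2GRAY)[y:y+k,x:x+w]
    m=(g>205).astype(np.uint8)
    cs_,_=cv2.findContours(m,0,1);c=cv2.convexHull(max(cs_,key=cv2.contourArea));e=cv2.fitEllipse(c);E[n]=np.array(e[0])+[x,y];print("dial",n,E[n],e[1],e[2])
print("dial c",tri(E["top"],E["side"]),onz("top",E["top"],.102),onz("side",E["side"],.102))
for q in[(335.6,315.6),(332.4,270.8)]:print("handle",onz("top",q,.069))
print("tip z57",onz("top",ct[1],.057))
for q,z in[((172.2,239.2),.18),((250.2,236),.18),((183.8,290),.05),((256.2,289.2),.05)]:print("box",onz("top",q,z))
print("lampend",tri((214.2,270),(267.4,168.4)))
for a in[(450.5+0.9,264.8),(474.2,265.8)]:print("bar",onz("top",a,.14))
print("nib",onz("top",(449,266),.106))
E
```

```text
tip 10 [328.8 237.6] [350.6667 255.3333] (array([0.644 , 0.0092, 0.0591]), np.float64(0.0010933298736408603))
tab top 21 [450.0476 246.1905]
tab side 61 [402.9016 348.0328]
tab centroid (array([ 0.6093, -0.2824,  0.1066]), np.float64(0.0007229580856154042)) [ 0.6097 -0.2826  0.106 ]
tab tip (array([ 0.5994, -0.2887,  0.1046]), np.float64(0.0008100408375072735)) [ 0.5989 -0.2882  0.106 ]
dial top [460.1992 266.3156] (44.457763671875, 45.97731018066406) 123.72061157226562
dial side [381.0683 371.2227] (71.28121948242188, 90.64080047607422) 94.07609558105469
dial c (array([ 0.5611, -0.306 ,  0.0997]), np.float64(4.092510370460032e-05)) [ 0.5609 -0.3054  0.102 ] [ 0.5602 -0.3076  0.102 ]
handle [ 0.4498 -0.0034  0.069 ]
handle [0.5597 0.002  0.069 ]
tip z57 [0.6448 0.0091 0.057 ]
box [0.6281 0.3699 0.18  ]
box [0.6319 0.1904 0.18  ]
box [0.5211 0.373  0.05  ]
box [0.5195 0.1924 0.05  ]
lampend (array([0.5579, 0.2828, 0.1297]), np.float64(0.005688694831038248))
bar [ 0.5606 -0.2763  0.14  ]
bar [ 0.5572 -0.3294  0.14  ]
nib [ 0.5617 -0.2777  0.106 ]
```

Emit:
jog_arm --motion '[1,-0.29,0,0,0,0,0.6,1,-0.29,0,0,0,0,0.6,1,-0.29,0,0,0,0,0.6,1,-0.29,0,0,0,0,0.6,1,-0.29,0,0,0,0,0.6]' --newtons 40

```text
clock: 0.72
tcp_pos: [0.3462, -0.4325, 0.231]
orientation: [-0.0, 0.988, 0.152, -0.0]
wrist_force: [-0.2, -0.8, 0.2]
finger_gap: 0.0508
grip_force: 0.0
```

Emit:
jog_arm --motion '[1,-0.29,0.1,0,0,-0.762,0.6,1,-0.29,0.1,0,0,-0.762,0.6,1,-0.29,0.1,0,0,-0.762,0.6,1,-0.29,0.1,0,0,-0.762,0.6,1,-0.29,0.1,0,0,-0.762,0.6,1,-0.29,0.1,0,0,-0.762,0.6,1,-0.29,0.1,0,0,-0.762,0.6,1,-0.29,0.1,0,0,-0.762,0.6]'

```text
clock: 1.72
tcp_pos: [0.5179, -0.3199, 0.2109]
orientation: [-0.0, 0.733, 0.681, -0.0]
wrist_force: [-0.8, -0.2, -0.7]
finger_gap: 0.0515
grip_force: 0.0
```

```bash
cat >> h.py <<'E'
np.set_printoptions(precision=4,suppress=True)
def pose():
    s=env.get_state();w,x,y,z=s["orientation"];return s,s["tcp_pos"],R.from_quat([x,y,z,w])
def go(P,Rt=None):
    s,p,r=pose();Rt=Rt or r
    print("t",s["clock"],"tcp",p,"q",s["joint_pos"],"gap",s["finger_gap"],"F",s["wrist_force"])
    print("row",r.inv().apply(np.array(P)-p)/.2,(r.inv()*Rt).as_rotvec()/(np.pi/2))
def tool(zdir,xdir):
    z=np.array(zdir,float);z/=np.linalg.norm(z);x=np.array(xdir,float);x-=z*(x@z);x/=np.linalg.norm(x)
    return R.from_matrix(np.c_[x,np.cross(z,x),z])
def yawdown(deg):
    a=np.radians(deg);return tool([0,0,-1],[np.cos(a),np.sin(a),0])
E
python3 - <<'E'
from h import *
go([.561,-.306,.116],yawdown(86))
E
```

```text
t 1.725 tcp [ 0.5179 -0.3199  0.2109] q [-0.685   0.3859  0.1004  1.286  -0.0003  0.9592] gap 0.05148603024654914 F [-0.8479 -0.2094 -0.6536]
row [0.0852 0.2103 0.4743] [-0.0005 -0.0001 -0.0023]
```

Emit:
jog_arm --motion '[0.085,0.21,0.1,0,0,0,0.6,0.085,0.21,0.3,0,0,0,0.6,0.085,0.21,0.474,0,0,0,0.6,0.085,0.21,0.474,0,0,0,0.6,0.085,0.21,0.474,0,0,0,0.6,0.085,0.21,0.474,0,0,0,0,0.085,0.21,0.474,0,0,0,0,0.085,0.21,0.474,0,0,0,0,0.085,0.21,0.474,0,0,0,0,0.085,0.21,0.474,0,0,0,0]'

```text
clock: 2.98
tcp_pos: [0.5592, -0.3055, 0.1181]
orientation: [-0.001, 0.732, 0.681, -0.002]
wrist_force: [-9.6, -0.7, 8.5]
finger_gap: 0.0135
grip_force: 40.5
```

```bash
python3 - <<'E'
from h import *
go([.561,-.306,.116],yawdown(86-60.5));s=env.get_state();print(s["grip_force"],s["ft_torque"])
E
```

```text
t 2.975 tcp [ 0.5592 -0.3055  0.1181] q [-0.6241  0.4856  0.023   1.1105 -0.0039  1.0191] gap 0.013529829647323646 F [-9.6029 -0.7036  8.4742]
row [-0.0018  0.0093  0.0105] [-0.0016  0.0025  0.6706]
40.54829657077789 [-0.0973  1.9244  0.0414]
```

Emit:
jog_arm --motion '[0,-0.009,-0.012,0,0,0,0,0,-0.009,-0.012,0,0,0.1,0,0,-0.009,-0.012,0,0,0.2,0,0,-0.009,-0.012,0,0,0.3,0,0,-0.009,-0.012,0,0,0.4,0,0,-0.009,-0.012,0,0,0.5,0,0,-0.009,-0.012,0,0,0.6,0,0,-0.009,-0.012,0,0,0.672,0,0,-0.009,-0.012,0,0,0.672,0,0,-0.009,-0.012,0,0,0.672,0]'

```text
clock: 4.22
tcp_pos: [0.5595, -0.3058, 0.1182]
orientation: [0.001, 0.975, 0.221, -0.001]
wrist_force: [-1.0, -5.6, -7.1]
finger_gap: 0.0132
grip_force: 40.5
```

```bash
python3 - <<'E'
from h import *
go([.56,-.306,.116],yawdown(25.5));s=env.get_state();print(s["grip_force"],s["ft_torque"],pose()[2].apply([1,0,0]))
im=read_camera("side")[:,:,::-1];im2=read_camera("top")[:,:,::-1]
cv2.imwrite("pics/k1.png",np.hstack([cv2.resize(i,(400,400),interpolation=2) for i in(im[320:420,330:430],im2[225:305,420:500])]))
E
```

```text
t 4.225 tcp [ 0.5595 -0.3058  0.1182] q [-0.6251  0.4845  0.0216  1.1081 -0.002   2.0714] gap 0.013173206702099325 F [-1.0342 -5.6077 -7.0648]
row [0.002  0.002  0.0111] [0.0005 0.0012 0.    ]
40.52109181880951 [-1.1129  0.1395 -0.0353] [ 0.9026  0.4306 -0.0018]
```

View pics/k1.png

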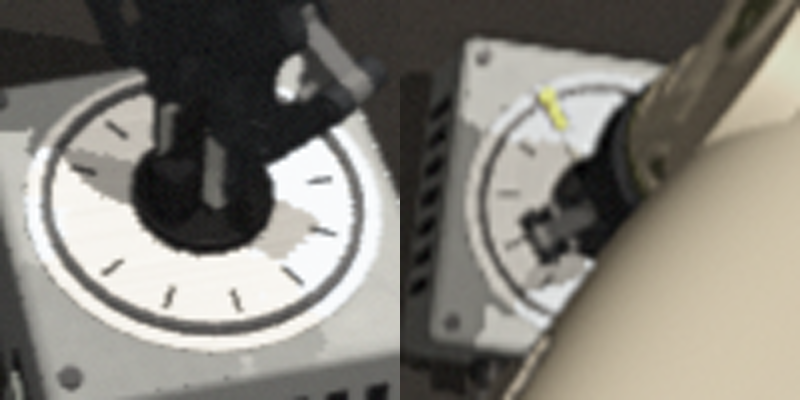

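The gripper hides the knob, but in the top tile the nib at about (570,160) points to the tab. I'll release, lift and move aside to check it.

Emit:
jog_arm --motion '[0,0,0,0,0,0,0.6,0,0,0,0,0,0,0.6,0,0,0,0,0,0,0.6,0,0,-0.3,0,0,0,0.6,0,0,-0.6,0,0,0,0.6,0,-0.6,-0.6,0,0,0.1,0.6,0,-1,-0.6,0,0,0.2,0.6,0,-1,-0.6,0,0,0.2,0.6,0,-1,-0.6,0,0,0.2,0.6,0,-1,-0.6,0,0,0.2,0.6]'

```text
clock: 5.58
tcp_pos: [0.4744, -0.1237, 0.2397]
orientation: [0.001, 0.998, 0.066, 0.001]
wrist_force: [0.5, -0.2, -0.4]
finger_gap: 0.0511
grip_force: 0.0
```

```bash
python3 - <<'E'
from h import *
go([.505,-.001,.15],yawdown(183.3))
im=read_camera("side")[:,:,::-1];im2=read_camera("top")[:,:,::-1]
cv2.imwrite("pics/side_k2.png",im);cv2.imwrite("pics/top_k2.png",im2)
cv2.imwrite("pics/k2.png",np.hstack([cv2.resize(i,(400,400),interpolation=2) for i in(im[320:420,330:430],im2[235:295,430:490])]))
E
```

```text
t 5.575 tcp [ 0.4744 -0.1237  0.2397] q [-0.419   0.1448 -0.1503  1.2737 -0.0002  2.5908] gap 0.05108810082409444 F [ 0.4619 -0.1807 -0.4251]
row [ 0.2317 -0.5888  0.4481] [ 0.0017  0.0012 -1.9528]
```

View pics/k2.png

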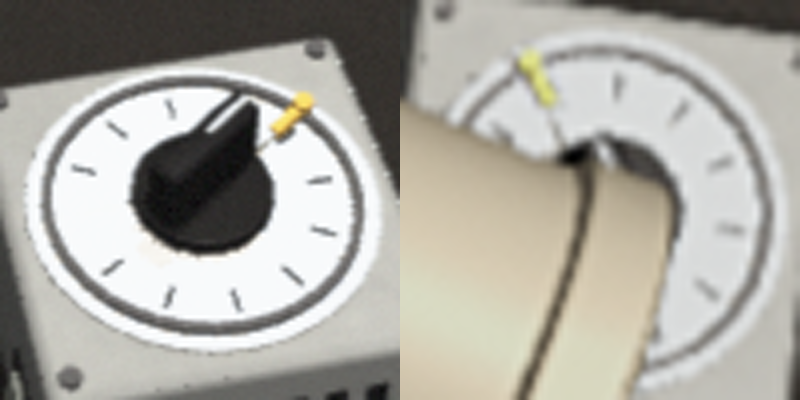

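In the side tile the nib line runs from the skirt to the tab tip at about (275,137). The measured tool yaw of 25.5° agrees, so the setting is good. Next is the thermometer.

Emit:
jog_arm --motion '[0.1,-0.3,0.1,0,0,-0.12,0.6,0.232,-0.589,0.2,0,0,-0.98,0.6,0.232,-0.589,0.2,0,0,-0.98,0.6,0.232,-0.589,0.2,0,0,-0.98,0.6,0.232,-0.589,0.2,0,0,-0.98,0.6,0.232,-0.589,0.2,0,0,-0.98,0.6,0.232,-0.589,0.2,0,0,-0.98,0.6,0.232,-0.589,0.2,0,0,-0.98,0.6,0.232,-0.589,0.2,0,0,-0.98,0.6,0.232,-0.589,0.2,0,0,-0.98,0.6]'

```text
clock: 6.92
tcp_pos: [0.5059, -0.0026, 0.1984]
orientation: [0.0, 0.672, 0.74, -0.0]
wrist_force: [-0.8, 0.1, -0.5]
finger_gap: 0.0512
grip_force: 0.0
```

Emit:
jog_arm --motion '[0,0,0,0,0,-0.97,0.6,0,0,0,0,0,-0.97,0.6,0,0,0,0,0,-0.97,0.6,0,0,0,0,0,-0.97,0.6,0,0,0,0,0,-0.97,0.6,0,0,0,0,0,-0.97,0.6,0,0,0,0,0,-0.97,0.6,0,0,0,0,0,-0.97,0.6,0,0,0,0,0,-0.97,0.6,0,0,0,0,0,-0.97,0.6]'

```text
clock: 8.18
tcp_pos: [0.5051, -0.0018, 0.1987]
orientation: [-0.0, -0.024, 1.0, -0.0]
wrist_force: [0.4, 0.4, -1.6]
finger_gap: 0.0512
grip_force: 0.0
```

```bash
python3 - <<'E'
from h import *
go([.505,-.001,.042],yawdown(183.4))
E
```

```text
t 8.175 tcp [ 0.5051 -0.0018  0.1987] q [-0.1625  0.1911 -0.1953  1.1844 -0.0001 -0.2103] gap 0.05119609806704898 F [ 0.3516  0.4426 -1.6483]
row [0.0003 0.004  0.7837] [-0.0001 -0.     -0.0073]
```

Emit:
jog_arm --motion '[0,0.004,0.25,0,0,-0.007,0.6,0,0.004,0.5,0,0,-0.007,0.6,0,0.004,0.7,0,0,-0.007,0.6,0,0.004,0.784,0,0,-0.007,0.6,0,0.004,0.784,0,0,-0.007,0.6,0,0.004,0.784,0,0,-0.007,0.6,0,0.004,0.784,0,0,-0.007,0,0,0.004,0.784,0,0,-0.007,0,0,0.004,0.784,0,0,-0.007,0,0,0.004,0.784,0,0,-0.007,0,0,0.004,0.784,0,0,-0.007,0]' --newtons 50

```text
clock: 9.55
tcp_pos: [0.5057, -0.0007, 0.0433]
orientation: [0.001, -0.031, 1.0, -0.0]
wrist_force: [0.3, -0.1, 6.5]
finger_gap: 0.0213
grip_force: 49.2
```

```bash
python3 - <<'E'
from h import *
go([.505,-.001,.16],yawdown(183.4));s=env.get_state();print(s["grip_force"],s["ft_torque"])
E
```

```text
t 9.55 tcp [ 0.5057 -0.0007  0.0433] q [-0.1602  0.3197 -0.4393  0.8094 -0.0001 -0.2226] gap 0.021336873831138865 F [ 0.2894 -0.1444  6.5258]
row [ 0.0024 -0.0015 -0.5837] [-0.0004  0.0015  0.0019]
49.24757480621338 [ 0.0074  0.145  -0.0201]
```

Emit:
jog_arm --motion '[0,0,-0.1,0,0,0,0,0,0,-0.3,0,0,0,0,0,0,-0.6,0,0,0,0,0,0,-0.9,0,0,0,0,0,0,-0.9,0,0,0,0,0,0,-0.9,0,0,0,0]'

```text
clock: 10.3
tcp_pos: [0.5043, -0.0005, 0.2215]
orientation: [-0.0, -0.031, 1.0, 0.0]
wrist_force: [-0.5, -0.1, -1.2]
finger_gap: 0.0214
grip_force: 49.2
```

```bash
python3 - <<'E'
from h import *
ct=[]
for n in("top","side"):
    im=read_camera(n)[:,:,::-1];cv2.imwrite(f"pics/{n}_l.png",im)
    h=cv2.cvtColor(np.ascontiguousarray(im),cv2.COLOR_BGR2HSV);m=cv2.inRange(h,(3,110,90),(18,255,255))
    s,p,r=pose();g=p+[.135,.008,.016];u=proj(n,g).astype(int);z=np.zeros_like(m);z[u[1]-20:u[1]+20,u[0]-20:u[0]+20]=m[u[1]-20:u[1]+20,u[0]-20:u[0]+20]
    ys,xs=np.nonzero(z);ct.append((xs.mean(),ys.mean()));print(n,u,ct[-1],len(xs))
X,e=tri(*ct);s,p,r=pose();print("tip",X,e,"in tool",r.inv().apply(X-p),"tcp",p,s["wrist_force"],s["finger_gap"],s["joint_pos"])
E
```

```text
top [329 226] (np.float64(329.0), np.float64(224.92857142857142)) 14
side [349 180] (np.float64(347.55), np.float64(182.65)) 20
tip [0.6405 0.0103 0.2308] 0.008018571972520896 in tool [-0.1374  0.0021 -0.0111] tcp [ 0.5035 -0.0004  0.2202] [-0.3933  0.2842 -2.419 ] 0.02117130963179496 [-0.1603  0.1816 -0.1538  1.2389 -0.0001 -0.2227]
```

```bash
cat >> h.py <<'E'
def tip(off=(-.1374,0,-.015)):
    ct=[]
    for n in("top","side"):
        h=cv2.cvtColor(read_camera(n),cv2.COLOR_RGB2HSV);m=cv2.inRange(h,(3,90,70),(18,255,255))
        s,p,r=pose();u=proj(n,p+r.apply(off)).astype(int);z=np.zeros_like(m);a=np.s_[u[1]-12:u[1]+12,u[0]-12:u[0]+12];z[a]=m[a]
        ys,xs=np.nonzero(z);ct.append((xs.mean(),ys.mean()) if len(xs) else None);print(n,u,ct[-1],len(xs))
    s,p,r=pose()
    if None not in ct:
        X,e=tri(*ct);print("tip",X,e,"in tool",r.inv().apply(X-p))
    print("tcp",p,s["wrist_force"],s["finger_gap"],s["joint_pos"],s["clock"])
E
python3 -c "
from h import *
read_camera('top');tip()"
```

```text
top [329 226] (np.float64(328.6666666666667), np.float64(225.33333333333334)) 15
side [350 180] (np.float64(350.7368421052632), np.float64(180.1578947368421)) 19
tip [0.6426 0.0101 0.2348] 0.0004159904286268047 in tool [-0.1392  0.0018 -0.0148]
tcp [ 0.5038 -0.0004  0.2204] [ 0.2919  1.1272 -1.4137] 0.021178406860914177 [-0.1603  0.1818 -0.1529  1.2392 -0.0001 -0.2227] 10.55
```

```bash
cat >> h.py <<'E'
H=np.array([.575,.2815,.116]);A=np.array([-np.cos(np.radians(40)),0,np.sin(np.radians(40))])
RL=tool([A[0]*0-np.sin(np.radians(40)),0,-np.cos(np.radians(40))],A)
NT=np.array([-.1415,.001,-.0148])
def nosego(d,dy=0): go(H+A*d+[0,dy,0]-RL.apply(NT),RL)
E
python3 -c "
from h import *
nosego(.06,-.15)"
```

```text
t 10.55 tcp [ 0.5038 -0.0004  0.2204] q [-0.1603  0.1818 -0.1529  1.2392 -0.0001 -0.2227] gap 0.021178406860914177 F [ 0.2919  1.1272 -1.4137]
row [ 0.4217  0.6823 -0.067 ] [-0.0136  0.4423  0.0382]
```

Emit:
jog_arm --motion '[0.08,0.12,-0.06,-0.002,0.08,0.007,0,0.17,0.27,-0.067,-0.005,0.17,0.015,0,0.25,0.41,-0.067,-0.008,0.26,0.023,0,0.34,0.55,-0.067,-0.011,0.35,0.03,0,0.42,0.68,-0.067,-0.0136,0.442,0.038,0,0.42,0.68,-0.067,-0.0136,0.442,0.038,0,0.42,0.68,-0.067,-0.0136,0.442,0.038,0,0.42,0.68,-0.067,-0.0136,0.442,0.038,0]'

```text
clock: 11.55
tcp_pos: [0.4127, 0.1293, 0.2364]
orientation: [-0.339, 0.0, 0.941, -0.0]
wrist_force: [-0.7, -0.0, -2.2]
finger_gap: 0.0214
grip_force: 49.3
```

```bash
python3 -c "
from h import *
nosego(.06)"
```

```text
t 11.55 tcp [0.4127 0.1293 0.2364] q [0.081  0.6093 0.2743 1.9249 0.0517 0.0629] gap 0.021398200429770708 F [-0.7261 -0.0489 -2.2059]
row [-0.0006  0.756   0.0138] [ 0.0001  0.0047 -0.0003]
```

Emit:
jog_arm --motion '[0,0.15,0.005,0,0.005,0,0,0,0.35,0.014,0,0.005,0,0,0,0.55,0.014,0,0.005,0,0,0,0.7,0.014,0,0.005,0,0,0,0.756,0.014,0,0.005,0,0,0,0.756,0.014,0,0.005,0,0,0,0.756,0.014,0,0.005,0,0,0,0.756,0.014,0,0.005,0,0]'

```text
clock: 12.55
tcp_pos: [0.4109, 0.2801, 0.2335]
orientation: [-0.344, 0.001, 0.939, 0.0]
wrist_force: [-0.2, -0.6, -1.3]
finger_gap: 0.0215
grip_force: 49.3
```

```bash
python3 - <<'E'
from h import *
read_camera("top");tip(NT+[.003,0,0]);nosego(.06)
im=read_camera("side")[:,:,::-1];im2=read_camera("top")[:,:,::-1]
cv2.imwrite("pics/p1.png",np.hstack([cv2.resize(i,(400,400),interpolation=2) for i in(im[125:215,225:315],im2[220:310,170:260])]))
E
```

```text
top [212 283] None 0
side [253 161] (np.float64(254.0), np.float64(160.75)) 8
tcp [0.4108 0.2806 0.2333] [ 0.3551  0.1842 -1.4253] 0.02130597680097442 [0.314  0.715  0.452  1.9855 0.201  0.2438] 12.7
t 12.7 tcp [0.4108 0.2806 0.2333] q [0.314  0.715  0.452  1.9855 0.201  0.2438] gap 0.02130597680097442 F [ 0.3551  0.1842 -1.4253]
row [ 0.0015 -0.0003 -0.0045] [ 0.0001 -0.0027 -0.0005]
```

View pics/p1.png

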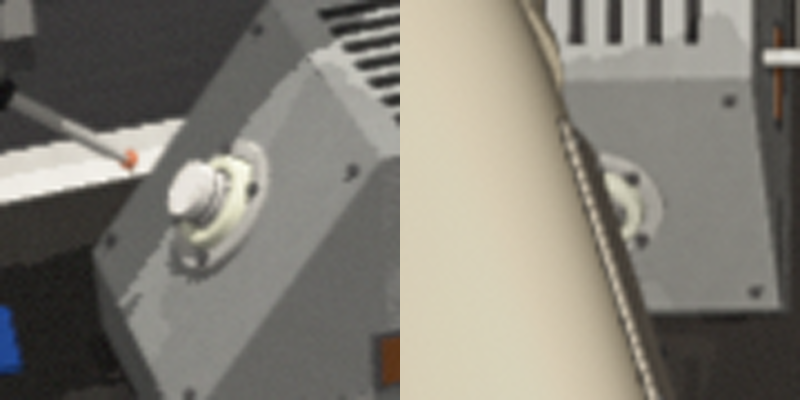

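The side view has the tip at tile (130,158), and extending the stem line lands on the end-face centre at about (185,190). The arm hides the end in the top view, so I'll check the axis against the first pictures.

```bash
python3 - <<'E'
from h import *
for n in("top","side"):print(n,"ring",proj(n,H+A*.006),"end22",proj(n,H+A*.022),"end28",proj(n,H+A*.028),"end36",proj(n,H+A*.036))
for n,b in(("top",(190,245,50,50)),("side",(250,145,45,45))):
    x,y,w,k=b;g=cv2.cvtColor(cv2.imread(f"pics/{n}0.png"),cv2.COLOR_BGR2HSV)[y:y+k,x:x+w]
    m=((g[:,:,2]>185)).astype(np.uint8)
    c,_=cv2.findContours(m,0,1);c=max(c,key=cv2.contourArea);e=cv2.fitEllipse(cv2.convexHull(c));print(n,np.array(e[0])+[x,y],e[1],e[2],cv2.contourArea(c))
    # yellowish ceramic
    m=((g[:,:,1]>25)&(g[:,:,2]>150)&(g[:,:,0]>15)&(g[:,:,0]<40));ys,xs=np.nonzero(m);print(" ceramic",xs.mean()+x,ys.mean()+y,xs.min()+x,xs.max()+x,ys.min()+y,ys.max()+y)
E
```

```text
top ring [215.3421 266.3818] end22 [214.4881 271.0305] end28 [214.164  272.7945] end36 [213.7287 275.1643]
side ring [274.5148 171.1223] end22 [268.9199 168.2431] end28 [266.8    167.1522] end36 [263.9547 165.688 ]
top [213.4645 266.7554] (17.88679313659668, 19.14600944519043) 103.2640151977539 160.0
 ceramic 214.31460674157304 265.5280898876405 204 223 259 273
side [273.9072 168.0757] (20.071889877319336, 26.97492790222168) 31.350618362426758 246.0
 ceramic 274.765625 171.734375 268 280 160 179
```

Emit:
jog_arm --motion '[-0.03,0.007,-0.0045,0,-0.0027,0,0,-0.06,0.007,-0.0045,0,-0.0027,0,0,-0.085,0.007,-0.0045,0,-0.0027,0,0,-0.1,0.007,-0.0045,0,-0.0027,0,0,-0.1,0.007,-0.0045,0,-0.0027,0,0,-0.1,0.007,-0.0045,0,-0.0027,0,0,-0.1,0.007,-0.0045,0,-0.0027,0,0]'

```text
clock: 13.68
tcp_pos: [0.4263, 0.2825, 0.2212]
orientation: [-0.342, -0.0, 0.94, -0.0]
wrist_force: [-0.4, 0.1, -1.8]
finger_gap: 0.0212
grip_force: 49.3
```

```bash
cat >> h.py <<'E'
H[1]=.283
def feel(k=6):
    f=[]
    for i in range(k):
        read_camera("side");s,p,r=pose();f.append(r.inv().apply(s["wrist_force"]))
    n=p+r.apply(NT)-H;print("t",s["clock"],"Ftool",np.mean(f,0),np.std(f,0),"nose d",n@A,"y",n[1],"perp",n@np.array([A[2],0,-A[0]]),"angdeg",np.degrees(np.arccos(r.apply([1,0,0])@A)),"gap",s["finger_gap"])
E
python3 -c "
from h import *
feel()"
```

```text
t 13.975 Ftool [-1.1385  0.0415  0.9447] [0.3448 0.4688 0.4063] nose d 0.039919326474190796 y 0.000551991322541856 perp -0.00019429320009221526 angdeg 0.009932891776615736 gap 0.021183746514359808
```

Emit:
jog_arm --motion '[-0.01,0,0,0,0,0,0,-0.02,0,0,0,0,0,0,-0.03,0,0,0,0,0,0,-0.03,0,0,0,0,0,0]'

```text
clock: 14.48
tcp_pos: [0.4311, 0.2825, 0.2169]
orientation: [-0.342, -0.0, 0.94, -0.0]
wrist_force: [-0.3, 0.1, -1.6]
finger_gap: 0.0215
grip_force: 49.3
```

```bash
python3 -c "
from h import *
feel()"
```

```text
t 14.775 Ftool [-0.8219  0.258   0.9732] [0.5757 0.2627 0.7879] nose d 0.03388401216155563 y 0.0005525571591236678 perp -0.0002307427514547586 angdeg 0.006427652349430237 gap 0.020816938003314814
```

Emit:
jog_arm --motion '[-0.01,0,0,0,0,0,0,-0.02,0,0,0,0,0,0,-0.02,0,0,0,0,0,0]'

```text
clock: 15.15
tcp_pos: [0.4342, 0.2825, 0.2144]
orientation: [-0.342, -0.0, 0.94, -0.0]
wrist_force: [-0.4, 0.2, -1.9]
finger_gap: 0.0218
grip_force: 49.3
```

```bash
python3 -c "
from h import *
feel()"
```

```text
t 15.45 Ftool [-0.5619 -0.3111  1.3645] [0.3831 0.4083 0.6471] nose d 0.02988251026679932 y 0.0005414930432697251 perp -0.00024045955509006088 angdeg 0.002730037724217767 gap 0.020743775869223737
```

Emit:
jog_arm --motion '[-0.007,0,0,0,0,0,0,-0.015,0,0,0,0,0,0,-0.015,0,0,0,0,0,0]'

```text
clock: 15.82
tcp_pos: [0.4364, 0.2825, 0.2125]
orientation: [-0.342, -0.0, 0.94, -0.0]
wrist_force: [0.5, -0.7, -1.1]
finger_gap: 0.021
grip_force: 49.3
```

```bash
python3 -c "
from h import *
feel(12)"
```

```text
t 16.425 Ftool [-0.7116  0.0249  0.9863] [0.5391 0.3133 0.4485] nose d 0.02685761005177599 y 0.0005261172687067717 perp -0.0002115712054321841 angdeg 0.005146719624552943 gap 0.021323390245593567
```

Emit:
jog_arm --motion '[-0.007,0,0,0,0,0,0,-0.013,0,0,0,0,0,0,-0.013,0,0,0,0,0,0]'

```text
clock: 16.8
tcp_pos: [0.4383, 0.2825, 0.211]
orientation: [-0.342, -0.0, 0.94, -0.0]
wrist_force: [-0.8, -0.0, -0.9]
finger_gap: 0.0214
grip_force: 49.4
```

```bash
python3 -c "
from h import *
feel(10)"
```

```text
t 17.3 Ftool [0.2154 0.1103 0.6186] [0.6638 0.6996 0.5758] nose d 0.024274985845470005 y 0.0005588848199614693 perp -0.000271417008368224 angdeg 0.003968319427501895 gap 0.02113492669502831
```

Emit:
jog_arm --motion '[-0.007,0,0,0,0,0,0,-0.01,0,0,0,0,0,0,-0.01,0,0,0,0,0,0]'

```text
clock: 17.68
tcp_pos: [0.4398, 0.2825, 0.2098]
orientation: [-0.342, -0.0, 0.94, -0.0]
wrist_force: [-1.1, -0.4, 0.6]
finger_gap: 0.0214
grip_force: 49.4
```

```bash
python3 -c "
from h import *
feel(10)"
```

```text
t 18.175 Ftool [1.8649 0.1344 0.9748] [0.5847 0.5513 0.401 ] nose d 0.022279285189698572 y 0.0005174787788326807 perp -0.00026229169623823503 angdeg 0.002903779437835103 gap 0.021295253533582508
```

Emit:
jog_arm --motion '[-0.003,0,0,0,0,0,0,-0.003,0,0,0,0,0,0,-0.003,0,0,0,0,0,0,-0.003,0,0,0,0,0,0,-0.003,0,0,0,0,0,0,-0.003,0,0,0,0,0,0,-0.003,0,0,0,0,0,0,-0.003,0,0,0,0,0,0,-0.003,0,0,0,0,0,0,-0.003,0,0,0,0,0,0,-0.003,0,0,0,0,0,0,-0.003,0,0,0,0,0,0]'

```text
clock: 19.68
tcp_pos: [0.4403, 0.2825, 0.2093]
orientation: [-0.342, -0.0, 0.94, -0.0]
wrist_force: [-1.4, 0.8, 0.6]
finger_gap: 0.0215
grip_force: 49.4
```

```bash
python3 -c "
from h import *
feel(24)
im=read_camera('side')[:,:,::-1]
cv2.imwrite('pics/p2.png',cv2.resize(im[125:215,225:315],(500,500),interpolation=2))"
```

```text
t 20.875 Ftool [2.1933 0.0179 0.736 ] [0.3929 0.5127 0.509 ] nose d 0.02161810890280456 y 0.0005313236703020641 perp -0.0002720456347198377 angdeg 0.0012838689159733953 gap 0.02092906465892123
```

View pics/p2.png

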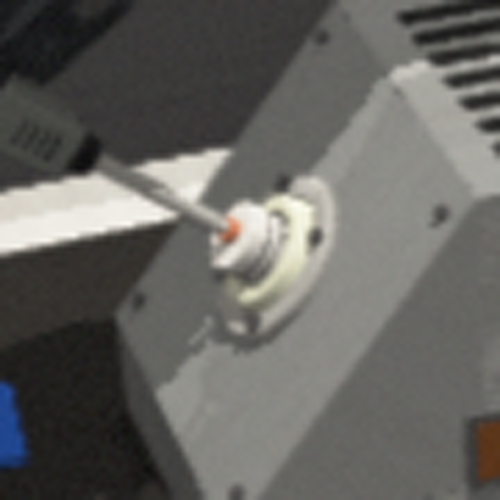

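The tip disc is pressed on the end face near its centre, at (231,230). The force rose by about 3.0 N over baseline and was held for more than 2.5 s. I'll retreat the way I came.

Emit:
jog_arm --motion '[0.03,0,0,0,0,0,0,0.1,0,0,0,0,0,0,0.2,0,0,0,0,0,0,0.2,-0.15,0,0,0,0,0,0.2,-0.35,0,0,0,0,0,0.2,-0.55,0,0,0,0,0,0.2,-0.77,0,0,0,0,0,0.2,-0.77,0,0,0,0,0,0.2,-0.77,0,0,0,0,0]'

```text
clock: 22.05
tcp_pos: [0.4094, 0.1288, 0.2359]
orientation: [-0.341, 0.0, 0.94, 0.0]
wrist_force: [-0.4, 0.7, -1.2]
finger_gap: 0.0211
grip_force: 49.4
```

```bash
python3 -c "
from h import *
go([.5057,-.0007,.20],yawdown(183.5))"
```

```text
t 22.05 tcp [0.4094 0.1288 0.2359] q [0.0804 0.6075 0.2656 1.9243 0.0518 0.0618] gap 0.021125804840208654 F [-0.3787  0.6584 -1.1913]
row [-0.4847 -0.6476 -0.1716] [ 0.0137 -0.4436 -0.0375]
```

Emit:
jog_arm --motion '[-0.09,-0.12,-0.03,0.003,-0.08,-0.007,0,-0.19,-0.26,-0.07,0.005,-0.17,-0.015,0,-0.29,-0.39,-0.1,0.008,-0.26,-0.023,0,-0.39,-0.52,-0.14,0.011,-0.35,-0.03,0,-0.485,-0.648,-0.172,0.0137,-0.4436,-0.0375,0,-0.485,-0.648,-0.172,0.0137,-0.4436,-0.0375,0,-0.485,-0.648,-0.172,0.0137,-0.4436,-0.0375,0,-0.485,-0.648,-0.172,0.0137,-0.4436,-0.0375,0]'

```text
clock: 23.05
tcp_pos: [0.5067, 0.0, 0.1993]
orientation: [-0.001, -0.032, 0.999, 0.0]
wrist_force: [0.3, -0.3, -1.1]
finger_gap: 0.0214
grip_force: 49.4
```

```bash
python3 -c "
from h import *
read_camera('top');read_camera('top');tip((-.139,.0018,-.0148));go([.5057,-.0007,.05],yawdown(183.5))"
```

```text
top [328 225] (np.float64(328.8125), np.float64(225.4375)) 16
side [352 189] (np.float64(352.2631578947368), np.float64(189.52631578947367)) 19
tip [0.6459 0.0097 0.2142] 0.0009784574633875931 in tool [-0.1397  0.0014 -0.0157]
tcp [ 0.5066 -0.0005  0.1988] [-0.4484 -0.3603 -1.8288] 0.021595599084778955 [-0.1593  0.1955 -0.1895  1.1878 -0.0005 -0.2221] 23.25
t 23.25 tcp [ 0.5066 -0.0005  0.1988] q [-0.1593  0.1955 -0.1895  1.1878 -0.0005 -0.2221] gap 0.021595599084778955 F [-0.4484 -0.3603 -1.8288]
row [ 0.0029 -0.0006  0.7443] [-0.     -0.0013  0.001 ]
```

Emit:
jog_arm --motion '[0.003,-0.001,0.2,0,-0.001,0.001,0,0.003,-0.001,0.4,0,-0.001,0.001,0,0.003,-0.001,0.55,0,-0.001,0.001,0,0.003,-0.001,0.65,0,-0.001,0.001,0,0.003,-0.001,0.71,0,-0.001,0.001,0,0.003,-0.001,0.745,0,-0.001,0.001,0,0.003,-0.001,0.76,0,-0.001,0.001,0,0.003,-0.001,0.774,0,-0.001,0.001,0,0.003,-0.001,0.774,0,-0.001,0.001,0,0.003,-0.001,0.774,0,-0.001,0.001,0]'

```text
clock: 24.5
tcp_pos: [0.5057, -0.0014, 0.0447]
orientation: [0.001, -0.03, 1.0, -0.0]
wrist_force: [-0.2, 0.3, -1.6]
finger_gap: 0.0211
grip_force: 49.5
```

```bash
python3 -c "
from h import *
go([.5057,-.0007,.0433],yawdown(183.5));feel(4)"
```

```text
t 24.5 tcp [ 0.5057 -0.0014  0.0447] q [-0.1615  0.3188 -0.4362  0.8145 -0.0002 -0.2217] gap 0.021072401402414977 F [-0.1979  0.2767 -1.5577]
row [0.     0.0035 0.0072] [-0.0003  0.0008 -0.0006]
t 24.7 Ftool [-0.03    0.1078  1.5649] [0.3138 0.6728 0.5527] nose d -0.09131482860482151 y -0.27486584745766385 perp 0.002827619919811418 angdeg 40.17237647062388 gap 0.02083364073112498
```

Not seated yet, so I'll lower another 1.5 mm, open, wait and lift straight up.

Emit:
jog_arm --motion '[0,0.0035,0.004,0,0,0,0,0,0.0035,0.008,0,0,0,0,0,0.0035,0.008,0,0,0,0]'

```text
clock: 25.08
tcp_pos: [0.5055, -0.0006, 0.0433]
orientation: [0.0, -0.03, 1.0, -0.0]
wrist_force: [-2.6, -0.3, 5.0]
finger_gap: 0.0212
grip_force: 50.4
```

Emit:
jog_arm --motion '[0,0,0,0,0,0,0.5,0,0,0,0,0,0,0.6,0,0,0,0,0,0,0.6,0,0,0,0,0,0,0.6,0,0,-0.1,0,0,0,0.6,0,0,-0.3,0,0,0,0.6,0,0,-0.6,0,0,0,0.6,0,0,-0.9,0,0,0,0.6,0.3,-0.7,-0.95,0,0,0,0.6,0.7,-1,-0.95,0,0,0,0.6,0.7,-1,-0.95,0,0,0,0.6,0.7,-1,-0.95,0,0,0,0.6]'

```text
clock: 26.58
tcp_pos: [0.3764, -0.21, 0.233]
orientation: [0.001, -0.03, 1.0, -0.0]
wrist_force: [-0.1, -0.1, 0.1]
finger_gap: 0.0511
grip_force: 0.0
```

```bash
python3 - <<'E'
from h import *
im=read_camera("side")[:,:,::-1];im2=read_camera("top")[:,:,::-1];a=cv2.imread("pics/side0.png");b=cv2.imread("pics/top0.png")
cv2.imwrite("pics/f.png",np.vstack([np.hstack([cv2.resize(i[240:315,245:375],(400,230)) for i in(a,im)]),np.hstack([cv2.resize(i[228:328,250:420],(400,235)) for i in(b,im2)]),np.hstack([cv2.resize(i[325:385,325:445],(400,130)) for i in(a,im)])]))
print(env.get_state()["clock"],env.get_state()["tcp_pos"])
E
```

```text
26.675 [ 0.375  -0.2127  0.233 ]
```

View pics/f.png

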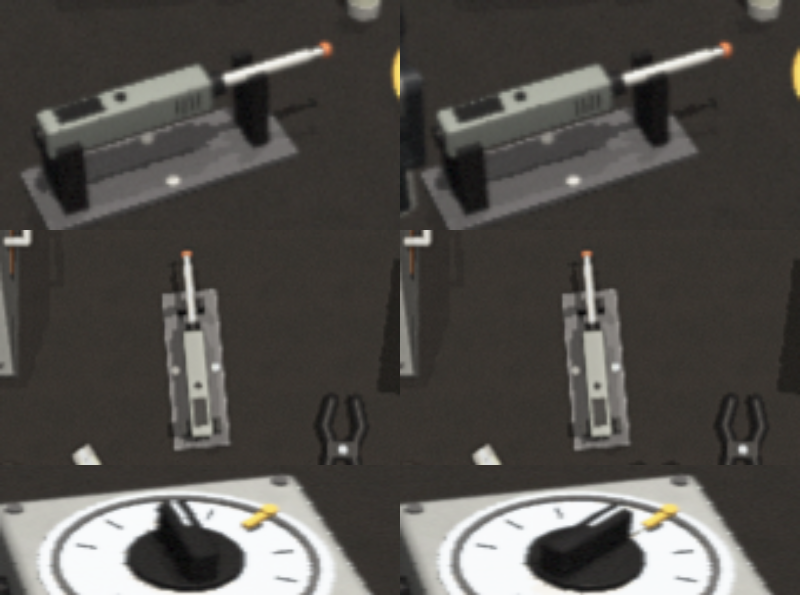

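The thermometer lies in its rest just as it did at the start (top tile tip at (587,254), the same spot as before). The pointer is at the tab.

```bash
python3 -c "
from h import *
print(env.hand_in())"
```

```text
the job is handed in; nothing more can be done
None
```

I handed the job in at about 27 s with the pointer at the brass tab, the tip held on the lamp base for over 2.5 s at about 3 N, and the thermometer back in its rest with the gripper clear; no verdict was returned.

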